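# Set and start the clockwork timer on the slippery developing bench

### The arm

A 7-joint arm with a two-finger parallel gripper is mounted at the origin on the work surface. World frame = base frame: x ahead of the robot, y to its left, z up, the work surface at z = 0. Lengths are in mm, angles in degrees, forces in N, time in s.
With the tool pointing down it reaches from about 400 to 750 mm from the base axis. Payload 19.5 kg.
Tool frame: the origin (TCP) lies on the mounting face of the last link; the fingertips stand 173 mm ahead of it and the grasp point (between the pads) lies 155 mm ahead of it; x points along the fingers, y is the direction in which the jaws open and shut, and the axes are right-handed (so a half turn about x gives the same grasp; the last joint's range is limited). The gripper opens to 85 mm and grips with 20 to 120 N. Pads are 22 mm wide; open, the fingers measure 114 mm over their backs; the gripper's body (76 mm by 85 mm) begins 54 mm behind the grasp point. The pads swing forward as they close: fully open they stand 13 mm farther back than shut.
Start: joints at [73.7, 40.479, -1.581, 85.061, 1.261, 54.483, -4.326], TCP at [138.241, -558.127, 404.668] pointing down, gripper open.
Joint ranges: [-155.06, 155.06], [-18.47, 123.98], [-90, 86.84], [0, 140.48], [-83.41, 263.41], [0, 116], [-161.91, 161.91]. Speed limits (degrees/s): [108.29, 108.29, 147.25, 147.25, 172.46, 172.46, 172.46].

### API

Orientations are given as [roll, pitch, yaw] about the fixed x, y, z axes, in that order (R = Rz(yaw) Ry(pitch) Rx(roll)).
In Python, from cell import monitor, eyes, close_job gives the robot as it stands. The module is installed in compiled form; this text tells all that it offers.
- The arm moves only by the tool move_arm, never from a script. Its argument "series" is a list of rows, each a list of 3 entries, a list of its own where there are three numbers: the shift along the world's x, y, z in mm, then the turn, a rotation vector about the world's x, y, z in degrees, then the finger opening in mm, from 0 to 85.4. In form: [[[dx, dy, dz], [ax, ay, az], gripper], ...]. A call has 1 to 5 rows; each row shifts and turns the commanded pose from where the row before left it; what a row does not reach is not made up. A row lasts 1/8 s, in which the tool goes at most 62.5 mm and 10.7 degrees, less where a joint would pass 70% of its speed; a pose out of reach is approached as far as the arm can. A call with a gripper value outside its range is refused whole. The fingers move at their own pace and stop on an object; the grip force is fixed at half the most. Time passes only in rows, so rows that do not move let the fingers close. It gives the time, the measured TCP pose, the force and the opening at its end, in the units of the state.
- monitor.get_obs(): the state, without advancing time (a new reading comes with each control period).
- eyes.read_camera(name): name is "side" or "top" or "wrist"; returns the picture (400x640x3 uint8, blue, green, red); there is no depth.
- eyes.camera_info(name): a dict with "intrinsics" (3x3 intrinsics, pixels), "R" (3x3) and "t" (3): a world point X has camera coordinates R X + t. Camera axes: x right, y down, z forward; pixel columns grow to the right and rows downward; lengths in mm; the calibration is good to about 2 mm. A picture is of the moment at which its call begins: read the wrist's pose just before it. camera_info takes no time and is no camera call; for the wrist camera it gives the pose at the moment of the call.
- close_job(): hands the job in, once; it reports no verdict.
The state is a dict: "time": time; "qpos": joint angles; "joint_vel": joint speeds; "effort": joint torques, N m; "position": TCP position; "tool_rot": TCP orientation; "ft_force": force on the tool from outside, world axes, zero at the start; "torque": the same for the moment, N m; "grip_width": finger opening in mm.
Only numpy, scipy, OpenCV 4.12 (cv2) and the standard library are available. Lean on these libraries where they do the work, as an engineer would, in place of code of your own. Each camera call takes 0.05 s, during which the arm holds its last target.

### The job

Set and start the clockwork timer for the next print. Turn its stiff knob clockwise until the pointer is clearly past the red line, then back until the pointer meets the flag of yellow tape, and push the green start button; the light case stands loose on slippery plastic sheet, so lean on the knob hard enough while turning that the case neither spins nor creeps, but never so hard (35 N) that it cracks. Start it only once it is set, leave the things around it alone, and let go of it at the end.

Things in the scene. Friction and masses are not known exactly. Their poses are not given: they have to be found in the camera images.
- timer: Clockwork timer: flat cream case lying loose on four hard feet that slide very easily (friction 0.16 to 0.24), about 0.4 kg. Origin under the dial axis, at the feet; z up. Top face 50 mm up; the case spans x -95 (front) to +62 mm, y -62 to +62 mm. It must stay where it stands: the job is spoiled once the dial axis or the front edge has moved 10 mm
- timer_front (a point): the middle of the timer's front face, 95 mm from the dial axis (timer x = -95 mm), 27 mm above the feet
- knob_grip (a point): centre of the black knob's grip bar, on the dial axis, 71 mm above the feet. Bar 62 mm long (this frame's x), 14 mm thick (y), 26 mm high, its top 84 mm above the feet, on a grey disc (90 mm diameter) that turns with it; the disc's flat top, 58 mm above the feet, can be pressed with the fingertips. The pointer line (white on the bar, black on the disc) runs to this frame's +x
- dial (a joint): turn of the knob against the case, rad: 0 = pointer along the timer's +x, growing clockwise seen from above, stops at 0 and 5.6; a mark every 0.4 rad, the red line at 1.2. Stiff both ways (0.22 N m), stays where it is left; the timer's own weight cannot hold against it: that takes an added push down of about 7 to 14 N
- tape_flag (a joint): where the yellow tape flag is stuck on the white scale, in the same angle as dial (rad, clockwise from the timer's +x): the value to which the knob is to be set, between 0.45 and 0.85
- pointer (a point): the outer end of the pointer line (black), on the edge of the grey disc, 45 mm from the dial axis, 58 mm above the feet
- time_mark (a point): the point over the edge of the grey disc, 45 mm from the dial axis, to which the yellow tape flag points; the flag (13 by 6 mm) is stuck on the scale just outside it. The knob is set when the pointer's end is within 5 mm of this point
- start_top (a point): top centre of the green start button, 20 mm in diameter, near the front edge of the case (timer x = -76, y = -30 mm), 60 mm above the feet
- start (a joint): how far the start button is pushed in, m: 0 at rest, 0.005 at its stop; a spring that takes 1.5 N to move and 4 N at the stop; it counts as pushed from 0.0035
- sheet: the black plastic sheet taped flat over the bench, 680 by 1360 mm, its top 2 mm above the table top; origin in the middle of its underside. The timer stands on it; its case cracks when it is pushed onto the sheet with more than 40 N in all, its own weight of about 4 N included
- bottle_mid (a point): bystander: white bottle with a yellow cap, 68 mm in diameter, 155 mm high, loose; the point is on its axis, half-way up
- beaker_mid (a point): bystander: clear plastic beaker, 72 mm across the rim, 95 mm high, loose; the point is on its axis, half-way up
- tape_roll_mid (a point): bystander: roll of orange tape lying flat, 90 mm in diameter, 24 mm high, loose; the point is its centre
- tray_left: clear open developing tray, 270 by 190 by 55 mm, fixed; origin under its centre
- tray_right: clear open developing tray, 270 by 190 by 55 mm, fixed; origin under its centre
Things that resemble listed ones, but are neither listed nor needed, are in the scene too. Of the things shaped like the timer, the cream one is meant.

How it is judged (in metres and radians):
On the way, in this order (a step that is already met when the one before it is completed fails the run):
1. the knob has been wound clockwise past the red line (value of joint dial above 1.2 rad), for 0.1 s.
2. the knob has been turned back until the pointer is at the yellow tape flag (horizontal distance between pointer and time_mark below 0.005 m), for 0.3 s.
3. the start button is pushed in (value of joint start above 0.0035 m), for 0.05 s.
At the end, for the whole second after the job is handed in: the pointer's end stands within 5 mm of the point marked by the tape flag, the start button has been pushed and has sprung back, the timer stands flat, still and released, its dial axis and its front edge within 10 mm of where they were (horizontal distance between pointer and time_mark below 0.005 m and value of joint start below 0.001 m and distance of each of timer, timer_front from where it was at the start of the episode below 0.01 m and angle between timer's own z axis and vertical below 0.05 rad and linear speed of timer below 0.01 m/s and contact force between the fingers and timer below 0.1 N); the robot touches nothing.
It fails at once if the timer spins or creeps: its dial axis or front edge moves more than 10 mm (distance of any of timer, timer_front from where it was at the start of the episode above 0.01 m).
It fails at once if the timer is pushed onto the sheet with more than 40 N (case cracked) (contact force between timer and sheet above 40 N).
It fails at once if the timer is started while the pointer is not at the tape flag (value of joint start above 0.0035 m and horizontal distance between pointer and time_mark above 0.005 m).
It fails at once if the tape flag is moved (distance of time_mark from where it was at the start of the episode above 0.02 m).
It fails at once if a bystander is shifted by more than 15 mm (distance of any of bottle_mid, beaker_mid, tape_roll_mid from where it was at the start of the episode above 0.015 m).
It also fails if it takes over 67 s, if anything falls off the work surface, if the arm or the gripper's body presses on something with over 40 N, if the wrist force passes 120 N, or if a joint passes its speed limit or range.

## Working session

There is one attempt and no reset: what is moved stays moved. The work goes in short steps, Python scripts to look and compute and a tool call to move; the robot and the scene stay as the last step left them, time stands still between calls to the robot, and variables do not carry over. Pictures are saved under pics/ and viewed, and the job is handed in when it is done.

Besides the shell and the picture viewer there is one more tool, called as name([rows], argument=value, ...), one row to a line, values as JSON. move_arm: Moves the arm, as the interface text tells. Its arguments: {"type":"object","properties":{"series":{"type":"array"}},"required":["series"]}

```bash
mkdir -p pics; python3 - <<'E'
from cell import monitor, eyes
import cv2
print(monitor.get_obs())
for n in ("top","side","wrist"):
    i=eyes.camera_info(n); print(n,i)
    cv2.imwrite(f"pics/{n}0.png",eyes.read_camera(n))
E
```

```text
{'time': 0.0, 'qpos': array([73.70083772, 40.51227647, -1.58086528, 85.08299928,  1.25979808,
       54.48356324, -4.32349828]), 'joint_vel': array([ 0.07224371,  0.023607  ,  0.0456961 ,  0.06400626, -0.01758003,
       -0.06082885, -0.03655932]), 'effort': array([ 2.98918116e-03, -8.83161235e+01,  1.23652138e+00, -2.36165518e+01,
        1.71694590e-02,  6.35759410e-03, -3.37979645e-05]), 'position': array([ 138.20707899, -558.06790313,  404.24988048]), 'tool_rot': array([-87.79551388,  89.9384747 , 106.11520069]), 'ft_force': array([-0.18537672, -0.05709697,  1.04411231]), 'torque': array([-0.02065857,  0.0067352 ,  0.01906131]), 'grip_width': 85.27065374756506}
top {'intrinsics': array([[437.68293611,   0.        , 312.89223482],
       [  0.        , 437.68293611, 195.90486428],
       [  0.        ,   0.        ,   1.        ]]), 'R': array([[-0.01239118, -0.99957842, -0.02625708],
       [-0.9880233 ,  0.01627862, -0.15344368],
       [ 0.15380642,  0.02404125, -0.98780849]]), 't': array([  32.98138949,  575.54682372, 1532.38088307])}
side {'intrinsics': array([[452.18948637,   0.        , 315.61278812],
       [  0.        , 452.18948637, 204.4082531 ],
       [  0.        ,   0.        ,   1.        ]]), 'R': array([[-0.91247777, -0.40907277,  0.00661671],
       [-0.29089169,  0.63732087, -0.7135854 ],
       [ 0.28769139, -0.65305556, -0.700537  ]]), 't': array([ 532.28596737,  224.30686776, 1389.95317048])}
wrist {'intrinsics': array([[305.98197423,   0.        , 322.03140589],
       [  0.        , 305.98197423, 200.78386537],
       [  0.        ,   0.        ,   1.        ]]), 'R': array([[ 0.2409089 , -0.97054711, -0.00109723],
       [-0.91941442, -0.22857857,  0.32004525],
       [-0.31086979, -0.07609294, -0.94740162]]), 't': array([-573.77415442,  -42.046009  ,  380.91381225])}
```

View pics/top0.png

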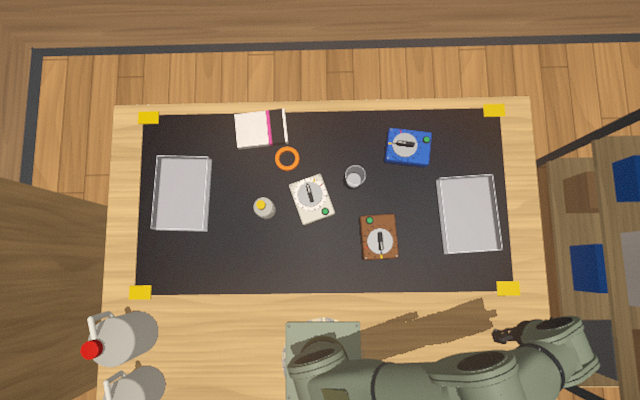

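View pics/side0.png

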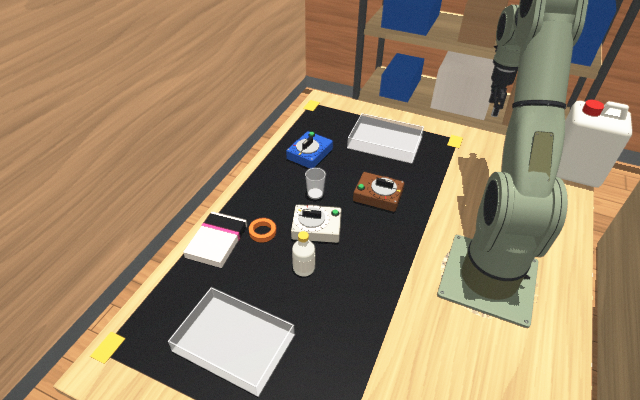

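View pics/wrist0.png

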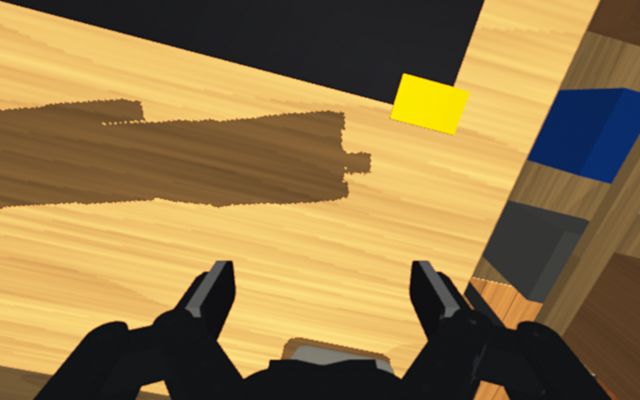

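```bash
cat > h.py <<'E'
import numpy as np, cv2
from cell import monitor, eyes
from scipy.spatial.transform import Rotation as Ro
def ray(info,uv,z):
    K,R,t=(np.array(info[k],float) for k in("intrinsics","R","t"))
    c=-R.T@t; d=R.T@np.linalg.inv(K)@np.array([uv[0],uv[1],1.])
    return c+d*(z-c[2])/d[2]
def proj(info,X):
    K,R,t=(np.array(info[k],float) for k in("intrinsics","R","t"))
    p=K@(R@np.array(X,float)+t); return p[:2]/p[2]
def toolR(o): return Ro.from_euler('xyz',o['tool_rot'],degrees=True).as_matrix()
E
python3 - <<'E'
from h import *
im=cv2.imread("pics/top0.png"); 
cv2.imwrite("pics/topz.png",cv2.resize(im[160:240,230:380],None,fx=5,fy=5,interpolation=cv2.INTER_CUBIC))
i=eyes.camera_info("top")
for n,uv,z in[("axis",(310,194),86),("button",(325,211),62),("bottle",(264,207),155),("beaker",(355,176),95),("brown",(380,240),60),("tape",(287,158),24)]:
    print(n,ray(i,uv,z).round(0))
w=eyes.camera_info("wrist");o=monitor.get_obs();R=toolR(o);print(R.round(3))
c=-w["R"].T@w["t"];print("cam in tool",R.T@(c-o["position"]), "axis",R.T@w["R"][2])
E
```

```text
axis [576.  34.  86.]
button [518. -18.  62.]
bottle [524. 186. 155.]
beaker [ 636. -125.   95.]
brown [ 414. -209.   60.]
tape [723. 119.  24.]
[[-0.     0.24  -0.971]
 [ 0.001 -0.971 -0.24 ]
 [-1.    -0.001  0.   ]]
cam in tool [ 30.60339865  -0.77042985 -82.36875822] axis [ 9.47420764e-01 -3.18212959e-05  3.19990461e-01]
```

View pics/topz.png

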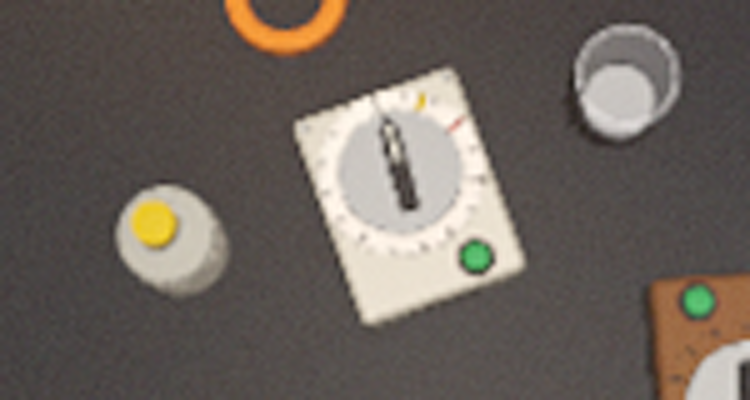

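move_arm([
  [[26,33,0],[0,0,10],85],
  [[26,33,0],[0,0,10],85],
  [[26,33,0],[0,0,10],85],
  [[26,33,0],[0,0,10],85],
  [[26,33,0],[0,0,10],85],
])

```text
time: 0.78
position: [268.9, -392.0, 404.6]
tool_rot: [-93.6, 90.0, 150.6]
ft_force: [1.3, -0.6, -0.0]
grip_width: 85.2
```

move_arm([
  [[26,33,0],[0,0,10],85],
  [[26,33,0],[0,0,10],85],
  [[26,33,0],[0,0,10],85],
  [[26,33,0],[0,0,10],85],
  [[26,33,0],[0,0,10],85],
])

```text
time: 1.4
position: [398.9, -227.0, 404.7]
tool_rot: [-63.6, 90.0, -129.4]
ft_force: [0.8, -0.1, 0.4]
grip_width: 85.0
```

move_arm([
  [[26,33,0],[0,0,10],85],
  [[26,33,0],[0,0,10],85],
  [[26,33,0],[0,0,10],85],
  [[26,33,0],[0,0,10],85],
  [[26,33,0],[0,0,10],85],
])

```text
time: 2.02
position: [529.0, -62.1, 404.6]
tool_rot: [-116.7, 90.0, -132.4]
ft_force: [0.7, -0.3, -0.8]
grip_width: 85.5
```

move_arm([
  [[26,33,0],[0,0,10],85],
  [[26,33,0],[0,0,10],85],
  [[26,33,0],[0,0,10],85],
  [[0,0,0],[0,0,0],85],
])

```text
time: 2.52
position: [606.9, 38.3, 403.8]
tool_rot: [105.7, 89.9, 119.9]
ft_force: [-0.9, -0.4, -0.4]
grip_width: 85.0
```

```bash
python3 - <<'E'
from h import *
o=monitor.get_obs();print(o["time"],o["qpos"].round(1),o["position"].round(1),o["tool_rot"].round(1),o["ft_force"])
print(toolR(o).round(3))
i=eyes.camera_info("wrist");np.savez("w1.npz",**i)
im=eyes.read_camera("wrist");cv2.imwrite("pics/w1.png",im)
E
```

```text
2.525 [ 14.   49.3 -47.6  76.8  36.5  69.6  68.1] [606.9  38.3 403.8] [105.7  89.9 119.9] [-0.89288725 -0.36813465 -0.43478961]
[[-0.001 -0.246  0.969]
 [ 0.002  0.969  0.246]
 [-1.     0.002 -0.001]]
```

View pics/w1.png

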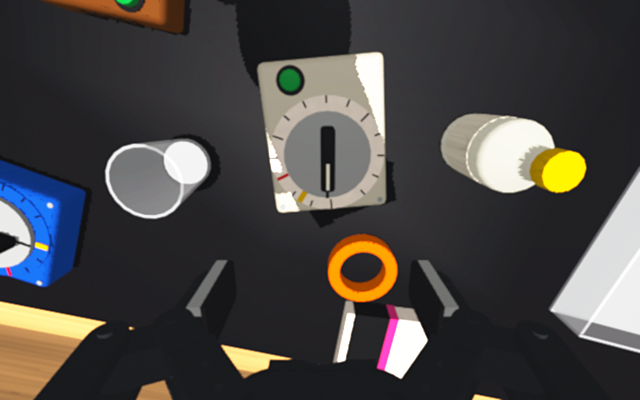

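```bash
python3 - <<'E'
from h import *
im=cv2.imread("pics/w1.png");i=dict(np.load("w1.npz"))
cv2.imwrite("pics/w1z.png",cv2.resize(im[40:220,240:420],None,fx=3.3,fy=3.3,interpolation=cv2.INTER_CUBIC))
# rectify onto plane z=60 around (575,35): 0.5 mm/px, row=-x? use image rows = world x, cols= -y like view
def rect(z,name,cx=560,cy=35,h=125,s=2.2):
    src=[];dst=[]
    for X,Y in[(cx-h,cy-h),(cx-h,cy+h),(cx+h,cy-h),(cx+h,cy+h)]:
        src.append(proj(i,(X,Y,z)));dst.append(((cy+h-Y)*s,(cx+h-X)*s))
    H=cv2.getPerspectiveTransform(np.float32(src),np.float32(dst))
    o=cv2.warpPerspective(im,H,(int(2*h*s),int(2*h*s)),flags=cv2.INTER_CUBIC);cv2.imwrite(name,o)
rect(60,"pics/r60.png")
hsv=cv2.cvtColor(im,cv2.COLOR_BGR2HSV)
def cent(lo,hi,box,z,n):
    m=cv2.inRange(hsv,lo,hi);mm=np.zeros_like(m);x0,y0,x1,y1=box;mm[y0:y1,x0:x1]=m[y0:y1,x0:x1]
    M=cv2.moments(mm,True);uv=(M['m10']/M['m00'],M['m01']/M['m00']);print(n,M['m00'],np.round(uv,1),ray(i,uv,z).round(1));return ray(i,uv,z)
cent((50,120,60),(80,255,255),(270,60,310,100),62,"button")
cent((18,90,80),(35,255,255),(285,180,320,210),53,"flag")
cent((0,120,80),(8,255,255),(265,165,295,190),53,"red")
print(ray(i,(327,150),60), im[150,300],im[175,300],im[110,327])
E
```

```text
button 385.0 [289.3  79.7] [518.7 -14.5  62. ]
flag 73.0 [301.8 196.2] [631.6  23.2  53. ]
red 28.0 [282.5 176.5] [615.1  -2.   53. ]
[574.64230372  36.89497247  60.        ] [124 125 125] [122 123 124] [156 166 175]
```

View pics/w1z.png

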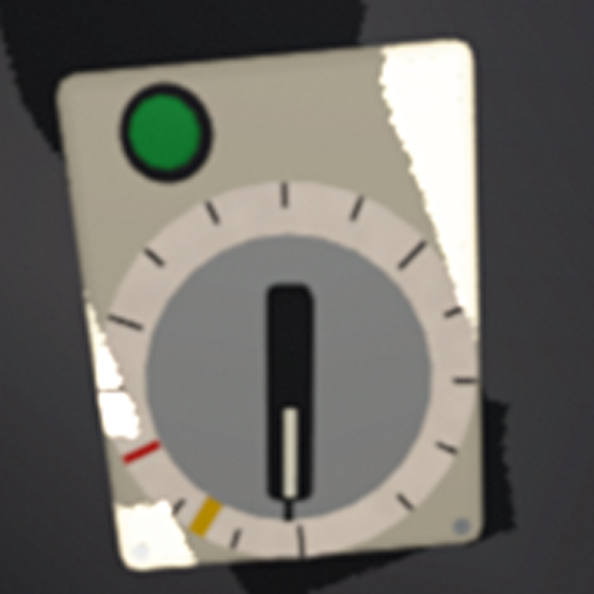

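View pics/r60.png

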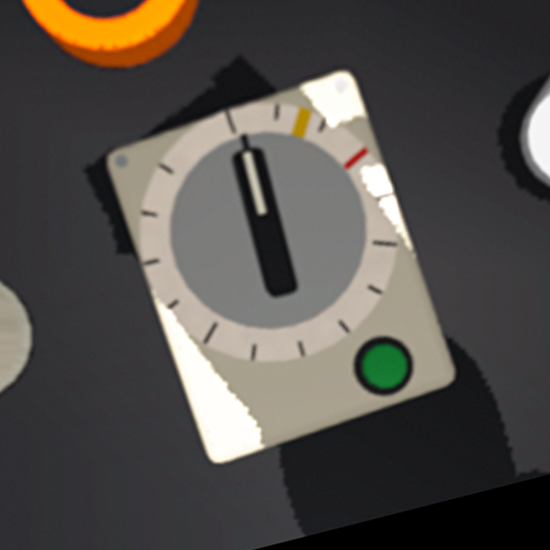

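```bash
cat >> h.py <<'E'
from scipy.optimize import least_squares
def disc(im,i,c0=(576,35),z=60):
    g=im.astype(int);m=((g.max(2)-g.min(2)<9)&(g.mean(2)>100)&(g.mean(2)<150)).astype(np.uint8)
    u,v=proj(i,(*c0,z));mask=np.zeros_like(m);cv2.circle(mask,(int(u),int(v)),int(np.linalg.norm(proj(i,(c0[0],c0[1]+50,z))-(u,v)))+3,1,-1);m&=mask
    m=cv2.morphologyEx(m,cv2.MORPH_OPEN,np.ones((3,3),np.uint8))
    n,l,s,_=cv2.connectedComponentsWithStats(m);k=1+np.argmax(s[1:,4])
    h=cv2.convexHull(np.argwhere(l==k)[:,::-1].astype(np.float32))[:,0]
    P=np.array([ray(i,p,z)[:2] for p in h])
    r=least_squares(lambda q:np.hypot(P[:,0]-q[0],P[:,1]-q[1])-q[2],[*c0,45],loss='soft_l1')
    return r.x,np.abs(r.fun).mean()
E
python3 - <<'E'
from h import *
im=cv2.imread("pics/w1.png");i=dict(np.load("w1.npz"))
c,e=disc(im,i);print(c,e)
hsv=cv2.cvtColor(im,cv2.COLOR_BGR2HSV)
# pointer white line on bar top z=86
m=(im.min(2)>140).astype(np.uint8);b=np.zeros_like(m);b[160:192,318:336]=m[160:192,318:336]
p=np.argwhere(b)[:,::-1];P=np.array([ray(i,q,86)[:2] for q in p]);print(len(P),P.mean(0))
# bar dark mask
d=(im.max(2)<60).astype(np.uint8);b2=np.zeros_like(d);b2[122:195,316:340]=d[122:195,316:340]
q=np.argwhere((b2|b)>0)[:,::-1].astype(np.float32)
W=np.float32([ray(i,x,86)[:2] for x in q]);r=cv2.minAreaRect(W);print("bar rect",r)
for n,uv,z in[("ptr end disc",(240+288/3.3,40+521/3.3),60),("tick0",(240+301/3.3,40+540/3.3),53),("flag",(301.8,196.2),53),("red",(282.5,176.5),53),("white",None,86)]:
    x=ray(i,uv,z)[:2] if uv else P.mean(0); v=x-c[:2]; print(n,np.hypot(*v).round(1),np.degrees(np.arctan2(v[1],v[0])).round(1))
bt=ray(i,(289.3,79.7),62)[:2];v=bt-c[:2];print("btn",v,np.hypot(*v),"exp",np.hypot(76,30),"timer yaw",np.degrees(np.arctan2(v[1],v[0])-np.arctan2(-30,-76)))
E
```

```text
[580.35673949  38.32286387  43.97626525] 0.1021852465787427
52 [595.34521891  42.29835607]
bar rect ((580.8129272460938, 38.67802429199219), (65.22811889648438, 12.65088176727295), 14.183611869812012)
ptr end disc 45.7 15.0
tick0 54.9 19.6
flag 53.5 -16.4
red 53.2 -49.2
white 15.5 14.9
btn [-61.65939774 -52.86472441] 81.21921211156918 exp 81.70679286326198 timer yaw 19.067716668377447
```

move_arm([
  [[-26,0,-30],[0,0,0.5],40],
  [[0,0,-35],[0,0,0],40],
  [[0,0,-35],[0,0,0],40],
  [[0,0,-30],[0,0,0],40],
  [[0,0,-4],[0,0,0],40],
])

```text
time: 3.2
position: [579.8, 35.0, 269.5]
tool_rot: [-175.2, 89.9, -160.9]
ft_force: [0.1, -0.4, 0.1]
grip_width: 39.8
```

move_arm([
  [[0,0,0],[0,0,0],40],
  [[0,0,0],[0,0,0],40],
])

```text
time: 3.45
position: [580.4, 35.7, 271.9]
tool_rot: [-15.5, 89.9, -1.2]
ft_force: [-0.2, 0.6, 1.0]
grip_width: 39.5
```

```bash
python3 - <<'E'
from h import *
o=monitor.get_obs();print(o["time"],o["qpos"].round(1),o["position"].round(1),o["ft_force"].round(1),o["grip_width"])
print(toolR(o).round(3))
i=eyes.camera_info("wrist");np.savez("w2.npz",**i)
im=eyes.read_camera("wrist");cv2.imwrite("pics/w2.png",im)
try: print(disc(im,i,(580,38)))
except Exception as e: print(e)
R=toolR(o);
for d in (155,165): print(proj(i,o["position"]+R@[d,0,0]))
E
```

```text
3.45 [ 13.3  56.3 -42.   91.1  45.9  51.   58.2] [580.4  35.7 271.9] [-0.2  0.6  1. ] 39.50934741638231
[[ 0.002 -0.248  0.969]
 [-0.     0.969  0.248]
 [-1.    -0.     0.002]]
(array([585.25898908,  39.08020528,  48.60536866]), np.float64(2.3138395364975435))
[320.3030768  282.03734537]
[320.40705337 270.6553218 ]
```

View pics/w2.png

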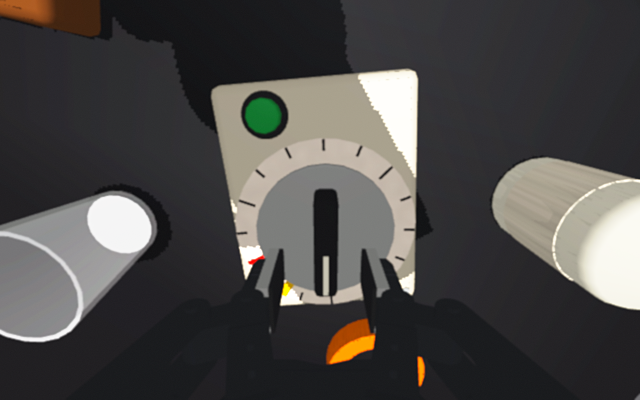

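```bash
python3 - <<'E'
from h import *
im=cv2.imread("pics/w2.png");i=dict(np.load("w2.npz"))
cv2.imwrite("pics/w2z.png",cv2.resize(im[170:310,240:410],None,fx=4,fy=4,interpolation=cv2.INTER_CUBIC))
for p in[(315,191),(338,191),(314,293),(337,294),(326,242)]: print(p,ray(i,p,86).round(1))
E
```

```text
(315, 191) [547.   24.1  86. ]
(338, 191) [544.   35.9  86. ]
(314, 293) [608.9  38.9  86. ]
(337, 294) [606.2  52.4  86. ]
(326, 242) [574.5  37.3  86. ]
```

View pics/w2z.png

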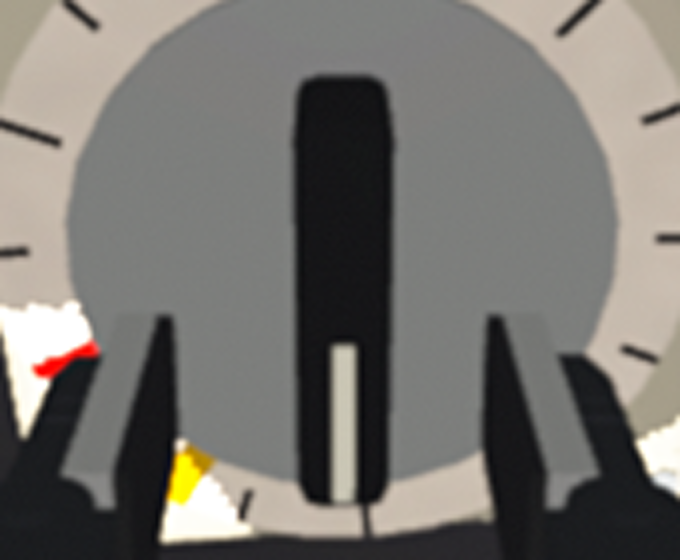

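```bash
python3 - <<'E'
from h import *
im=cv2.imread("pics/w2.png");i=dict(np.load("w2.npz"))
g=im.astype(int);m=((g.max(2)-g.min(2)<9)&(g.mean(2)>100)&(g.mean(2)<150)).astype(np.uint8);m[246:]=0
m=cv2.morphologyEx(m,cv2.MORPH_OPEN,np.ones((3,3),np.uint8))
n,l,s,_=cv2.connectedComponentsWithStats(m);k=l[215,290];print(s[k])
h=cv2.convexHull(np.argwhere(l==k)[:,::-1].astype(np.float32))[:,0];h=h[h[:,1]<243]
P=np.array([ray(i,p,60)[:2] for p in h])
r=least_squares(lambda q:np.hypot(P[:,0]-q[0],P[:,1]-q[1])-q[2],[580,38,45],loss='soft_l1');print(r.x,len(P),np.abs(r.fun).mean())
r=least_squares(lambda q:np.hypot(P[:,0]-q[0],P[:,1]-q[1])-44.6,[580,38],loss='soft_l1');print(r.x,len(P),np.abs(r.fun).mean())
# finger tip midpoint: inner tips columns ~ (240+172/4, 170+318/4),(240+487/4,...) 
E
```

```text
[ 257  164  137   82 7788]
[579.58364657  38.29688797  44.06754084] 29 0.13772137164546047
[580.21209502  38.45720645] 29 0.288941160093899
```

move_arm([
  [[0,2,-12],[0,0,0],40],
  [[0,0,-12],[0,0,0],40],
  [[0,0,-8],[0,0,0],40],
  [[0,0,0],[0,0,0],40],
  [[0,0,0],[0,0,0],40],
])

```text
time: 4.12
position: [580.3, 37.9, 238.8]
tool_rot: [-6.7, 90.0, 7.7]
ft_force: [-0.2, 0.0, -0.2]
grip_width: 40.0
```

```bash
python3 - <<'E'
from h import *
o=monitor.get_obs();print(o["time"],o["qpos"].round(1),o["position"].round(1),o["ft_force"].round(1),o["grip_width"])
i=eyes.camera_info("wrist");np.savez("w3.npz",**i)
im=eyes.read_camera("wrist");cv2.imwrite("pics/w3.png",im)
o=monitor.get_obs();print(o["position"])
E
```

```text
4.125 [ 12.3  59.  -40.2  92.1  48.4  47.7  56. ] [580.3  37.9 238.8] [-0.2  0.  -0.2] 40.00629184942194
[580.32359953  37.88221694 238.9429569 ]
```

View pics/w3.png

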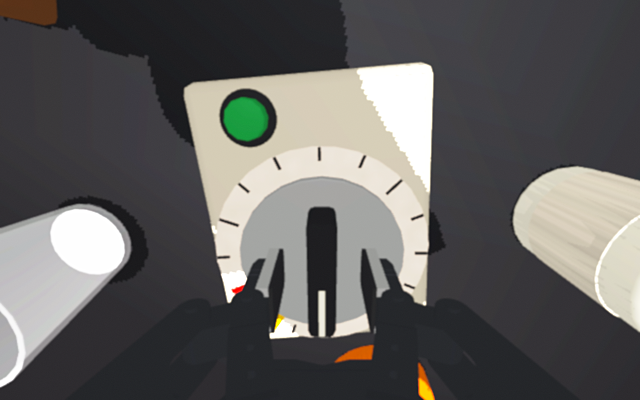

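move_arm([
  [[0,0,0],[0,0,0],22],
  [[0,0,0],[0,0,0],16],
  [[0,0,0],[0,0,0],10],
  [[0,0,0],[0,0,0],5],
  [[0,0,0],[0,0,0],0],
])

```text
time: 4.8
position: [580.3, 37.8, 239.0]
tool_rot: [-47.8, 90.0, -33.4]
ft_force: [-0.7, -0.6, 5.6]
grip_width: 13.1
```

move_arm([
  [[0,0,0],[0,0,0],0],
  [[0,0,0],[0,0,0],0],
])

```text
time: 5.05
position: [580.3, 37.9, 239.0]
tool_rot: [-48.7, 90.0, -34.3]
ft_force: [-1.3, -1.8, 5.6]
grip_width: 12.6
```

move_arm([
  [[0,0,-0.5],[0,0,0],0],
  [[0,0,0],[0,0,0],0],
])

```text
time: 5.3
position: [580.3, 37.9, 238.9]
tool_rot: [-43.1, 90.0, -28.7]
ft_force: [-3.3, -1.8, 14.2]
grip_width: 12.2
```

move_arm([
  [[0,0,-0.5],[0,0,0],0],
  [[0,0,0],[0,0,0],0],
])

```text
time: 5.55
position: [580.2, 38.0, 238.8]
tool_rot: [-40.5, 89.9, -26.1]
ft_force: [-6.1, -2.4, 22.6]
grip_width: 12.5
```

move_arm([
  [[-0.4,-0.1,0],[0,0,0],0],
  [[0,0,0],[0,0,0],0],
])

```text
time: 5.8
position: [580.1, 37.9, 238.8]
tool_rot: [-19.9, 89.9, -5.5]
ft_force: [-2.9, -2.5, 20.5]
grip_width: 12.7
```

```bash
python3 - <<'E'
from h import *
o=monitor.get_obs();print(o["time"],o["qpos"].round(1),o["position"].round(1),o["ft_force"].round(1),o["torque"].round(2))
E
```

```text
5.8 [ 12.3  58.9 -40.1  92.2  48.5  47.6  55.9] [580.1  37.9 238.8] [-2.9 -2.5 20.5] [-0.38  0.81  0.12]
```

move_arm([
  [[0,0,0],[0,0,-2],0],
  [[0,0,0],[0,0,-2],0],
])

```text
time: 6.05
position: [580.0, 37.9, 238.8]
tool_rot: [-13.3, 89.9, -2.9]
ft_force: [-4.3, -1.3, 20.8]
grip_width: 12.8
```

```bash
cat > s.py <<'E'
from h import *
o=monitor.get_obs();R=toolR(o);print(o["time"],o["qpos"].round(1),o["position"].round(1),o["ft_force"].round(1),o["torque"].round(2),"jaw az",np.degrees(np.arctan2(R[1,1],R[0,1])).round(2),"bar",np.degrees(np.arctan2(R[1,1],R[0,1])).round(2)-90)
E
python3 s.py
```

```text
6.05 [ 11.8  58.7 -39.2  92.2  47.6  47.   52.5] [580.   37.9 238.8] [-4.3 -1.3 20.8] [-0.36  0.8   0.27] jaw az 100.35 bar 10.349999999999994
```

move_arm([
  [[-0.2,0,0],[0,0,-3],0],
  [[0,0,0],[0,0,-3],0],
  [[0,0,0],[0,0,-3],0],
])

```text
time: 6.42
position: [580.0, 38.0, 238.9]
tool_rot: [-0.7, 89.9, 0.6]
ft_force: [-1.4, -1.0, 19.1]
grip_width: 12.9
```

```bash
python3 s.py
```

```text
6.425 [ 10.9  58.1 -37.   92.3  45.7  45.6  45. ] [580.   38.  238.9] [-1.4 -1.  19.1] [-0.25  0.45  0.29] jaw az 91.32 bar 1.3199999999999932
```

```bash
cat > look.py <<'E'
import sys
from h import *
n=sys.argv[1]
i=eyes.camera_info("wrist");np.savez(n+".npz",**i)
im=eyes.read_camera("wrist");cv2.imwrite(f"pics/{n}.png",im)
def btn(im,i):
    hsv=cv2.cvtColor(im,cv2.COLOR_BGR2HSV);m=cv2.inRange(hsv,(50,120,50),(80,255,255))
    k,l,s,c=cv2.connectedComponentsWithStats(m)
    for a in range(1,k):
        if s[a,4]>200: print("btn px",c[a].round(1),"world",ray(i,c[a],62).round(1),s[a,4])
btn(im,i)
E
python3 look.py w4; python3 - <<'E'
import sys; sys.argv=["",""]
from h import *
for n in("w1","w2","w3"):
    im=cv2.imread(f"pics/{n}.png");i=dict(np.load(n+".npz"))
    hsv=cv2.cvtColor(im,cv2.COLOR_BGR2HSV);m=cv2.inRange(hsv,(50,120,50),(80,255,255))
    k,l,s,c=cv2.connectedComponentsWithStats(m)
    print(n,[ray(i,c[a],62).round(1) for a in range(1,k) if s[a,4]>200])
E
```

```text
btn px [215.5 139.7] world [517.8 -13.   62. ] 1581
w1 [array([518.6, -14.4,  62. ])]
w2 [array([518.2, -14.1,  62. ])]
w3 [array([518.1, -13.9,  62. ])]
```

View pics/w4.png

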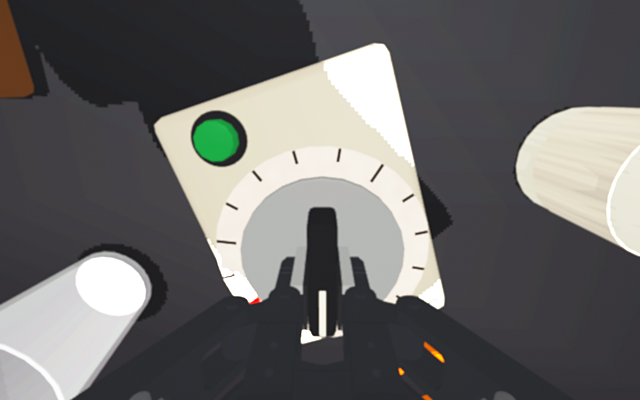

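move_arm([
  [[0,0,-0.1],[0,0,-4],0],
  [[0,0,0],[0,0,-4],0],
  [[0,0,0],[0,0,-4],0],
])

```text
time: 6.85
position: [580.0, 38.1, 238.8]
tool_rot: [18.4, 89.9, 7.7]
ft_force: [-2.3, -1.1, 21.2]
grip_width: 13.1
```

```bash
python3 s.py
```

```text
6.85 [  9.6  57.4 -34.1  92.3  42.9  43.9  35.1] [580.   38.1 238.8] [-2.3 -1.1 21.2] [-0.14  0.6   0.2 ] jaw az 79.29 bar -10.709999999999994
```

move_arm([
  [[-0.1,0,0],[0,0,-4],0],
  [[0,0,0],[0,0,-4],0],
  [[0,0,0],[0,0,-4],0],
  [[0,0,0],[0,0,-4],0],
])

```text
time: 7.35
position: [580.0, 38.2, 238.8]
tool_rot: [39.7, 89.9, 13.0]
ft_force: [-0.8, 0.2, 19.5]
grip_width: 12.8
```

```bash
python3 s.py
```

```text
7.35 [  7.8  56.6 -30.   92.4  38.9  41.7  22.4] [580.   38.2 238.8] [-0.8  0.2 19.5] [0.12 0.44 0.22] jaw az 63.3 bar -26.700000000000003
```

move_arm([
  [[0,0,0],[0,0,-4],0],
  [[0,0,0],[0,0,-4],0],
  [[0,0,0],[0,0,-4],0],
  [[0,0,0],[0,0,-4],0],
])

```text
time: 7.85
position: [580.0, 38.3, 238.9]
tool_rot: [59.4, 89.8, 16.7]
ft_force: [-0.9, 1.5, 19.1]
grip_width: 12.9
```

```bash
python3 s.py
```

```text
7.85 [  5.8  55.9 -25.9  92.4  34.5  39.7  10.1] [580.   38.3 238.9] [-0.9  1.5 19.1] [0.29 0.26 0.22] jaw az 47.31 bar -42.69
```

move_arm([
  [[0,-0.1,0],[0,0,-4],0],
  [[0,0,0],[0,0,-4],0],
  [[0,0,0],[0,0,-4],0],
  [[0,0,0],[0,0,-4],0],
  [[0,0,0],[0,0,-4],0],
])

```text
time: 8.48
position: [580.1, 38.3, 238.9]
tool_rot: [84.3, 89.8, 21.6]
ft_force: [0.1, 2.1, 18.5]
grip_width: 12.4
```

move_arm([
  [[0,0,0],[0,0,0],0],
  [[0,0,0],[0,0,0],0],
])

```text
time: 8.72
position: [580.1, 38.3, 238.9]
tool_rot: [84.9, 89.8, 22.3]
ft_force: [0.6, 3.0, 18.5]
grip_width: 12.6
```

```bash
python3 s.py; python3 look.py w5; python3 -c "
from h import *
cv2.imwrite('pics/t5.png',cv2.resize(eyes.read_camera('top')[160:240,230:380],None,fx=5,fy=5))"
```

```text
8.725 [  3.3  55.2 -20.7  92.5  28.4  37.4  -4.6] [580.1  38.3 238.9] [ 0.6  3.  18.5] [ 0.56 -0.02 -0.17] jaw az 27.42 bar -62.58
btn px [183.2 284.2] world [519.4 -10.2  62. ] 1146
```

View pics/w5.png

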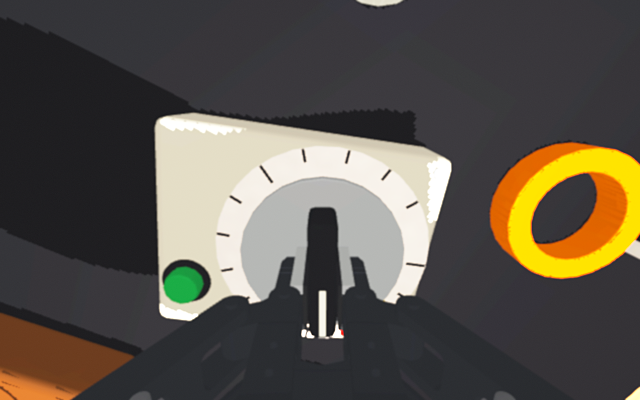

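```bash
python3 - <<'E'
from h import *
i=dict(np.load("w1.npz"));j=dict(np.load("w5.npz"));k=dict(np.load("w3.npz"))
print([ray(i,p,52)[:2].round(1) for p in[(258,63),(383,52),(386,204),(277,213)]])
print([ray(k,p,52)[:2].round(1) for p in[(184,86),(433,64)]])
print([ray(j,p,52)[:2].round(1) for p in[(155,117),(158,317),(453,160)]])
import cv2
c=np.array([580.2,38.4]); 
im=cv2.imread("pics/w5.png");cv2.imwrite("pics/w5z.png",cv2.resize(im[90:340,130:480],None,fx=2.2,fy=2.2,interpolation=cv2.INTER_CUBIC))
E
```

```text
[array([511.2, -48. ]), array([472.5,  65.6]), array([617.9, 116.1]), array([658.1,   0.7])]
[array([511.7, -47.1]), array([473. ,  64.8])]
[array([473.7,  66.4]), array([511.9, -48.1]), array([616.7, 116.5])]
```

View pics/t5.png

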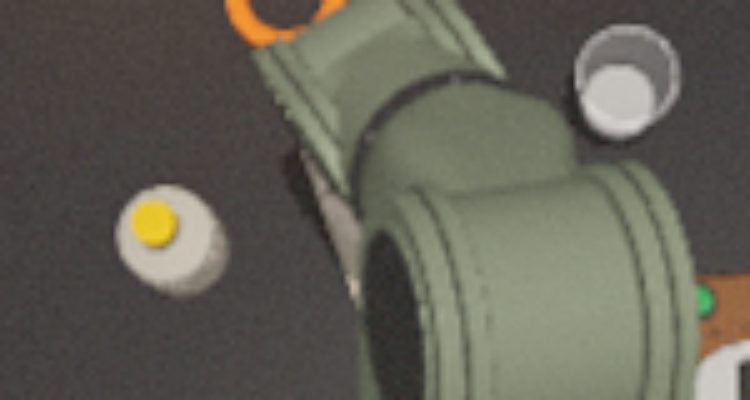

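View pics/w5z.png

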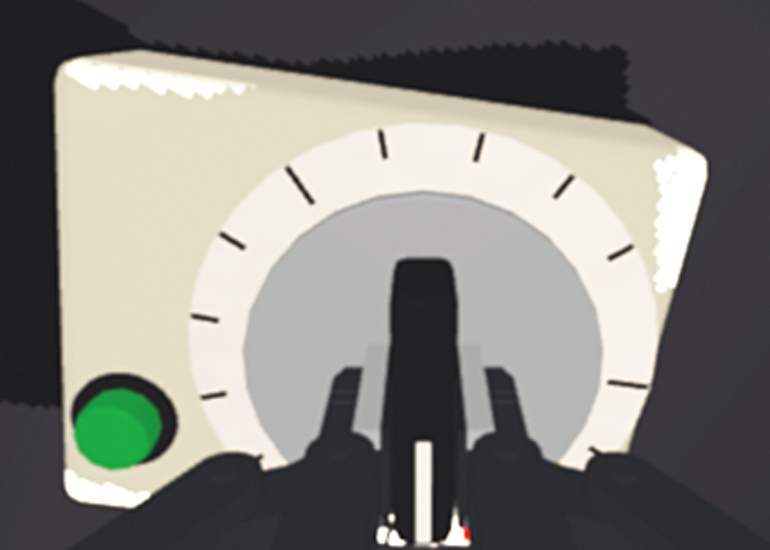

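move_arm([
  [[0,-0.1,-0.1],[0,0,4],0],
  [[0,0,0],[0,0,4],0],
  [[0,0,0],[0,0,4],0],
  [[0,0,0],[0,0,4],0],
])

```text
time: 9.32
position: [580.0, 38.2, 238.8]
tool_rot: [70.2, 89.8, 23.8]
ft_force: [-1.1, 1.5, 21.5]
grip_width: 12.8
```

```bash
python3 s.py
```

```text
9.325 [  5.4  55.8 -25.   92.5  33.4  39.2   7.3] [580.   38.2 238.8] [-1.1  1.5 21.5] [ 0.57  0.36 -0.21] jaw az 43.55 bar -46.45
```

move_arm([
  [[0,-0.1,0],[0,0,4],0],
  [[0,0,0],[0,0,4],0],
  [[0,0,0],[0,0,4],0],
  [[0,0,0],[0,0,4],0],
])

```text
time: 9.82
position: [580.0, 38.1, 238.8]
tool_rot: [54.5, 89.8, 24.0]
ft_force: [-1.4, 1.4, 20.7]
grip_width: 12.8
```

```bash
python3 s.py
```

```text
9.825 [  7.4  56.5 -29.2  92.4  38.   41.2  19.4] [580.   38.1 238.8] [-1.4  1.4 20.7] [ 0.45  0.52 -0.18] jaw az 59.54 bar -30.46
```

14° to go, to bar −16.4.

move_arm([
  [[0,0,0],[0,0,4],0],
  [[0,0,0],[0,0,4],0],
  [[0,0,0],[0,0,4],0],
  [[0,0,0],[0,0,2],0],
  [[0,0,0],[0,0,0],0],
])

```text
time: 10.45
position: [579.9, 38.0, 238.8]
tool_rot: [39.2, 89.8, 22.7]
ft_force: [-2.4, 1.1, 21.8]
grip_width: 12.4
```

```bash
python3 s.py; python3 look.py w6
```

```text
10.45 [  9.   57.2 -32.8  92.3  41.6  43.1  30.3] [579.9  38.  238.8] [-2.4  1.1 21.8] [ 0.27  0.56 -0.04] jaw az 73.45 bar -16.549999999999997
btn px [186.6 177.6] world [518. -12.  62.] 1467
```

View pics/w6.png

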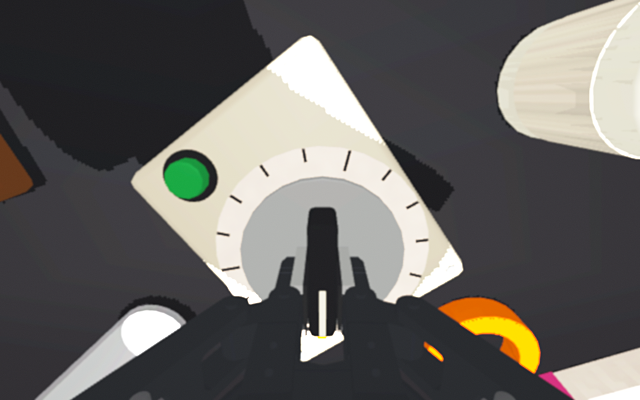

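The picture shows the bar under the fingers at column 322, with the pointer's end at about (322,336) right on a glimpse of the yellow flag. The button is at (187,178) and the case is unmoved. Next I unload and open.

move_arm([
  [[0,0,-0.0],[0,0,0],0],
  [[0.2,0,0.5],[0,0,0],0],
  [[0.1,0,0.4],[0,0,0],0],
  [[0,0,0],[0,0,0],0],
])

```text
time: 11.0
position: [580.1, 37.9, 239.0]
tool_rot: [49.8, 89.9, 33.2]
ft_force: [1.0, 1.9, 9.1]
grip_width: 12.8
```

move_arm([
  [[0,0,0],[0,0,0],20],
  [[0,0,0],[0,0,0],30],
  [[0,0,0],[0,0,0],40],
  [[0,0,0],[0,0,0],40],
])

```text
time: 11.5
position: [579.8, 37.4, 238.3]
tool_rot: [-115.8, 90.0, -132.4]
ft_force: [0.1, 0.8, -0.1]
grip_width: 39.9
```

```bash
python3 s.py; python3 look.py w7
```

```text
11.5 [  9.1  57.2 -32.7  92.3  41.6  43.3  30.4] [579.8  37.4 238.3] [ 0.1  0.8 -0.1] [ 0.01 -0.02 -0.04] jaw az 73.41 bar -16.590000000000003
btn px [188.  178.5] world [517.9 -12.1  62. ] 1467
```

View pics/w7.png

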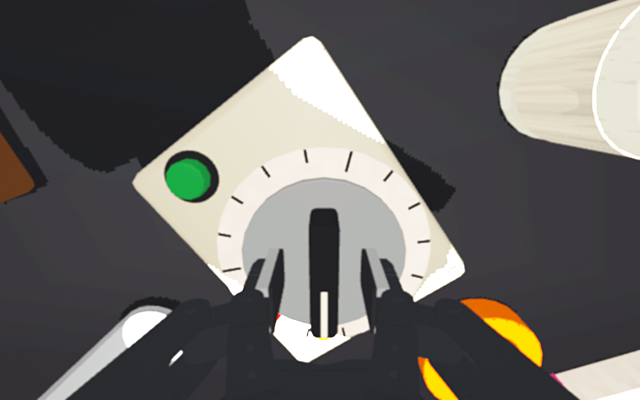

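move_arm([
  [[0,0,20],[0,0,0],40],
  [[0,0,40],[0,0,0],40],
  [[10,-3,40],[0,0,0],40],
  [[15,-4,40],[0,0,0],40],
  [[0,0,0],[0,0,0],40],
])

```text
time: 12.18
position: [605.5, 30.3, 380.7]
tool_rot: [24.1, 89.8, 7.5]
ft_force: [-0.4, 0.5, -1.0]
grip_width: 39.7
```

```bash
python3 s.py; python3 look.py w8; python3 - <<'E'
from h import *
im=cv2.imread("pics/w8.png");i=dict(np.load("w8.npz"))
u,v=proj(i,(580,38,60)).astype(int);print(u,v)
cv2.imwrite("pics/w8z.png",cv2.resize(im[max(0,v-100):v+80,u-90:u+90],None,fx=3.3,fy=3.3,interpolation=cv2.INTER_CUBIC)); print(max(0,v-100),u-90)
try: print(disc(im,i,(580,38)))
except Exception as e: print(e)
E
```

```text
12.175 [ 11.9  48.7 -39.5  79.5  32.4  63.1  40.8] [605.5  30.3 380.7] [-0.4  0.5 -1. ] [0.01 0.06 0.  ] jaw az 73.35 bar -16.650000000000006
btn px [246.6 110.1] world [518.5 -13.5  62. ] 436
btn px [ 75.7 123.5] world [ 484.9 -167.3   62. ] 505
320 158
58 230
(array([580.23508985,  38.73218848,  44.08178515]), np.float64(0.08667436859023159))
```

View pics/w8z.png

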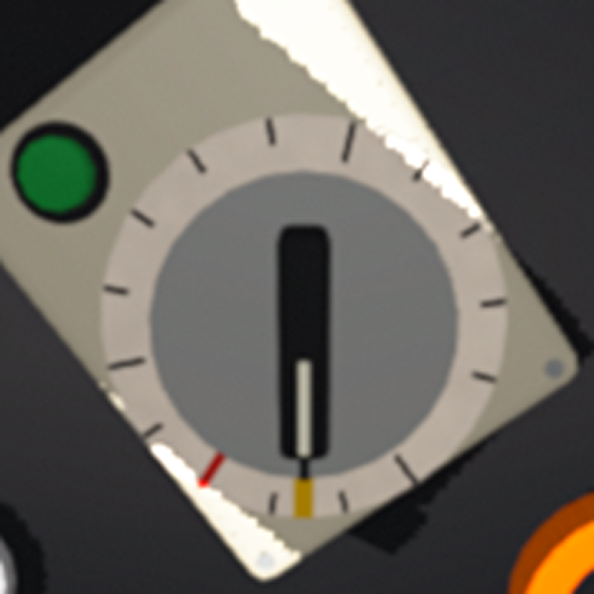

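move_arm([
  [[-40,-20,0],[0,0,0],0],
  [[-40,-20,0],[0,0,0],0],
  [[-7,-4.6,-40],[0,0,0],0],
  [[0,0,-40],[0,0,0],0],
  [[0,0,-30],[0,0,0],0],
])

```text
time: 12.85
position: [517.0, -14.2, 266.2]
tool_rot: [-170.7, 89.9, 172.7]
ft_force: [1.2, -0.1, 1.1]
grip_width: -0.2
```

move_arm([
  [[0,0,-10],[0,0,0],0],
  [[0,0,0],[0,0,0],0],
  [[0,0,0],[0,0,0],0],
])

```text
time: 13.22
position: [518.0, -14.1, 259.2]
tool_rot: [14.6, 89.9, -2.0]
ft_force: [-0.7, 0.8, 0.3]
grip_width: -0.1
```

```bash
python3 s.py; python3 look.py w9
```

```text
13.225 [ 14.9  51.5 -31.8 105.1  44.1  36.4  29.2] [518.  -14.1 259.2] [-0.7  0.8  0.3] [-0.    0.01 -0.  ] jaw az 73.4 bar -16.599999999999994
btn px [320.3 236.2] world [514.1 -13.2  62. ] 703
btn px [ 66.5 256.6] world [ 482.9 -166.2   62. ] 1048
```

View pics/w9.png

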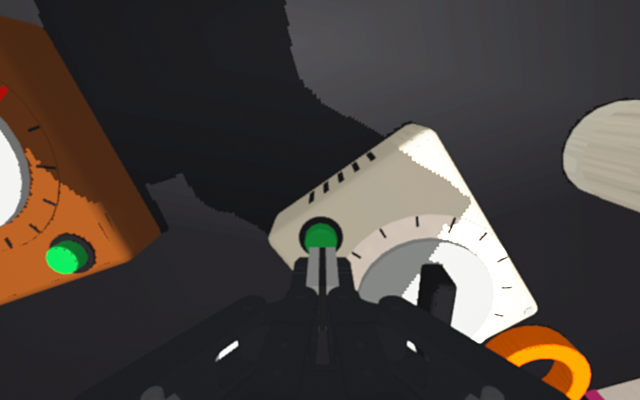

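move_arm([
  [[0,0,-12],[0,0,0],0],
  [[0,0,-9],[0,0,0],0],
  [[0,0,0],[0,0,0],0],
])

```text
time: 13.65
position: [517.7, -14.0, 236.6]
tool_rot: [-156.6, 89.9, -173.2]
ft_force: [-0.3, -0.4, 0.5]
grip_width: 0.1
```

move_arm([
  [[0,0,-2],[0,0,0],0],
  [[0,0,-2],[0,0,0],0],
  [[0,0,0],[0,0,0],0],
])

```text
time: 14.02
position: [517.9, -14.1, 233.4]
tool_rot: [4.8, 90.0, -11.8]
ft_force: [-0.1, -0.2, 2.2]
grip_width: -0.3
```

move_arm([
  [[0,0,-1],[0,0,0],0],
  [[0,0,-1],[0,0,0],0],
  [[0,0,0],[0,0,0],0],
])

```text
time: 14.4
position: [517.9, -14.1, 231.4]
tool_rot: [16.6, 90.0, 0.0]
ft_force: [0.6, 1.1, 2.6]
grip_width: -0.1
```

move_arm([
  [[0,0,-0.7],[0,0,0],0],
  [[0,0,0],[0,0,0],0],
])

```text
time: 14.65
position: [517.9, -14.1, 230.7]
tool_rot: [3.4, 90.0, -13.2]
ft_force: [0.7, 0.4, 4.4]
grip_width: 0.3
```

move_arm([
  [[0,0,-0.6],[0,0,0],0],
  [[0,0,0],[0,0,0],0],
])

```text
time: 14.9
position: [517.9, -14.1, 230.4]
tool_rot: [-9.8, 90.0, -26.4]
ft_force: [-2.1, 0.6, 10.4]
grip_width: -0.1
```

move_arm([
  [[0,0,-0.5],[0,0,0],0],
  [[0,0,0],[0,0,0],0],
])

```text
time: 15.15
position: [517.8, -14.0, 230.2]
tool_rot: [-13.1, 90.0, -29.7]
ft_force: [-3.5, 0.1, 17.3]
grip_width: 0.1
```

Force jumped past the spring's 4 N, so the button is on its stop. I retreat now, then check.

move_arm([
  [[0,0,3],[0,0,0],0],
  [[0,0,15],[0,0,0],0],
  [[0,0,40],[0,0,0],0],
  [[0,0,50],[0,0,0],0],
  [[30,20,40],[0,0,0],0],
])

```text
time: 15.78
position: [547.3, 4.8, 380.4]
tool_rot: [-105.1, 89.9, -121.7]
ft_force: [1.2, -0.2, 0.3]
grip_width: 0.0
```

move_arm([
  [[57,24,0],[0,0,0],0],
  [[0,0,0],[0,0,0],0],
  [[0,0,0],[0,0,0],0],
])

```text
time: 16.15
position: [604.3, 29.7, 377.6]
tool_rot: [-153.2, 89.9, -169.8]
ft_force: [-0.6, 0.1, 0.0]
grip_width: 0.4
```

```bash
python3 s.py; python3 look.py w10; python3 - <<'E'
from h import *
im=cv2.imread("pics/w10.png");i=dict(np.load("w10.npz"))
c,e=disc(im,i,(580,38));print(c,e)
u,v=proj(i,(580,38,60)).astype(int)
cv2.imwrite("pics/w10z.png",cv2.resize(im[max(0,v-110):v+80,u-100:u+90],None,fx=3,fy=3,interpolation=cv2.INTER_CUBIC))
E
```

```text
16.15 [ 12.   48.9 -39.6  79.8  32.6  63.   40.7] [604.3  29.7 377.6] [-0.6  0.1  0. ] [-0.   -0.   -0.03] jaw az 73.44 bar -16.560000000000002
btn px [248.  113.3] world [518.7 -13.6  62. ] 427
btn px [ 76.3 126.2] world [ 484.9 -167.3   62. ] 513
[580.43197222  38.74390796  44.14329262] 0.10025668253203143
```

View pics/w10.png

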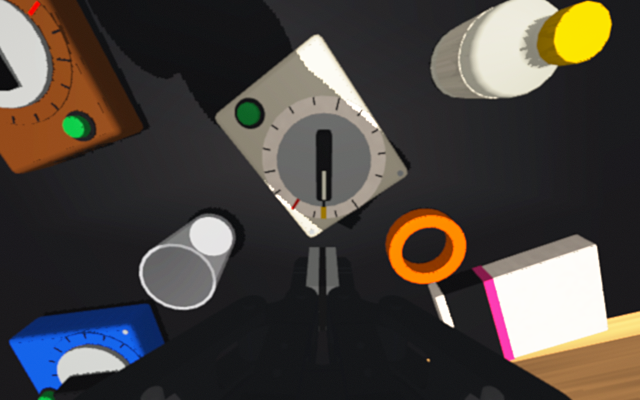

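View pics/w10z.png

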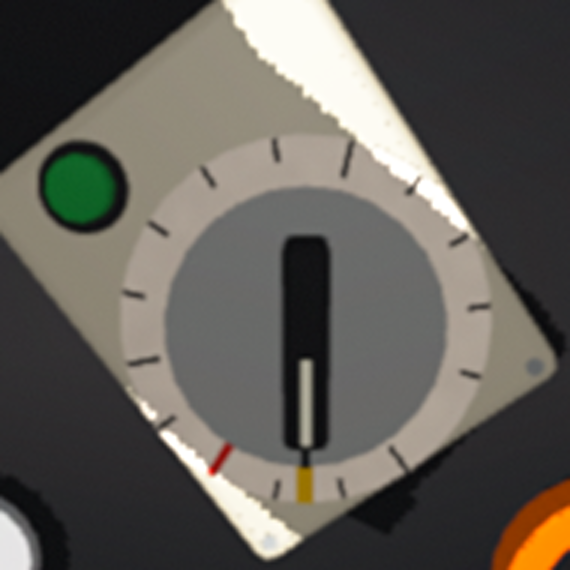

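The pointer's end meets the yellow flag (crop 305,465) and the button looks sprung back (crop 83,186). The axis is at (580.4, 38.7), against (580.4, 38.3) at the start. The arm is clear of everything, so I hand the job in.

```bash
python3 -c "
from cell import close_job; print(close_job())"
```

```text
the job is handed in; nothing more can be done
None
```

I set and started the cream timer and handed the job in at about 16 s of the 67 s; no verdict is reported back. The start button's travel can't be read directly. That it was pushed, and came back, rests on the force readings and the pictures.

- **Winding:** I gripped the knob bar and leaned on it with 18 to 23 N. I turned it clockwise to a dial value of about 1.43 rad, past the red line at 1.2 rad. Then I turned it back to the yellow flag at about 0.63 rad, and let go.
- **Start:** I pushed the green button with closed fingers. The force rose steadily to 4.4 N, then jumped to 10 and 17 N, which is well past the spring's 4 N, so it was on its stop. Then I backed the arm away.
- **Last checks:** The pointer line runs straight into the flag. The dial axis is within about 0.5 mm of its first measured place and the button's place within about 1 mm. The button looks sprung back, the bystanders look untouched, and the force reading is near zero.
- **Disagreement:** While turning, one reading of the button's position was off by about 4 mm. Three corners of the case top in the same picture were within about 1 to 1.5 mm of their first places. I put it down to the oblique view, and the later straight view agreed with the start.

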